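# Pulse the herb mill with its bayonet cup

## Task

Grind the oregano: take the filled steel grinding cup, set it upright into the socket of the mill's motor base so that its three lugs drop through the gaps fully home, then twist it clockwise against the spring, half-way to the lock, until the white ticks on its collar stand at the green bands, and keep holding it there so that the mill runs. Do not let it go on to the red marks, where it would click into continuous running, and leave the other things on the counter as they are. The job finishes while you still grip the cup at green: do not let go of it, or it springs back.

Things in the scene. Friction and masses are not known exactly. Their poses are not given: they have to be found in the camera images.
- cup_center (a point): centre of the grinding cup, 40 mm above its underside. Closed smooth round steel beaker, 60 mm across, on a black collar (70 mm across, the lowest 14 mm); 80 mm high in all, about 0.3 kg, standing on its collar. z = its axis, up; x points to one lug. Grip the steel part from above, half-way up or a little higher, so that the finger tips stay clear of the socket's rim
- cup_foot (a point): point on the cup's axis at its underside, axes as cup_center
- cup_lug (a point): middle of the outer face of one of the cup's three orange lugs, 41 mm from the axis, 2.5 mm above the underside. The lugs, 10 mm wide and 5 mm high, stick out of the collar's foot 120 degrees apart, a white tick on the collar above each. All are alike: any lug may go into any gap
- socket (a point): centre of the flat floor of the socket in the top of the mill's motor base (white, round, 120 mm across, 113 mm high, fixed). z up; the floor is 100 mm above the counter, the black rim (105 mm across) 13 mm above the floor, the hole inside its lip 75 mm across; x points to one gap. Under the lip runs a track 8 mm high in which the lugs turn clockwise, seen from above
- gap_mark (a point): white mark on the rim's top at one gap, 48 mm from the axis. Three gaps in the lip, 120 degrees apart, each about 19 mm wide and marked so, let the lugs down to the floor
- green_mark (a point): middle of one green band on the rim's top, 48 mm from the axis, 35 degrees clockwise of a gap. The three bands lie 26 to 44 degrees clockwise of the gaps; a ridge in the track is felt from about 46 degrees; the red marks (clicked, locked) are at 68 degrees
- pulse_ring (a joint): turn of the spring-returned switch ring, rad, clockwise; the lugs push its orange paddles in the track. 0 at rest; moves once the cup has turned about 8 degrees (0.14 rad) from the middle of the gaps, then reads the cup's turn less 0.14. Green (mill runs while held): 0.32 to 0.63, middle 0.475; ridge felt from about 0.65, lock clicks at about 0.95. The spring pushes back with about 0.16 N m at green
- mill_base: the mill's motor base, origin on the counter under its middle, axes as socket; its front with a small green lamp faces -x
- herb_jar: bystander: glass jar with a green cap, 54 mm across, 105 mm high; origin at its underside
- chilli_jar: bystander: glass jar with a red cap, 54 mm across, 105 mm high; origin at its underside
- bench_scraper: bystander: dough scraper lying flat, steel blade 85 x 150 mm with a white round handle 24 mm thick; origin under its handle
- pizza_wheel: bystander: pizza wheel lying flat, 230 mm long, 24 mm high; origin at its middle, handle along -x
- storage_cap: bystander: black storage cap of the cup, 72 mm across, 13 mm high; origin at its underside
- tall_beaker: bystander: empty clear plastic beaker, 72 mm across, 115 mm high; origin at its underside
- prep_bowl: bystander: small steel bowl, 110 mm across, 45 mm high; origin at its underside
- spoon: bystander: steel spoon lying along its x axis, 190 mm long, about 20 mm high; origin at its underside
There are look-alikes about, which are no part of the job. Leave any pink or yellow look-alike of the part that bears cup_center alone. Leave any purple look-alike of the mill_base alone.

How it is judged:
By the outcome, as a careful person would: the job done as asked, in the order asked, and still so for the second after the job is handed in, while the arm keeps its last pose, push and grip.
It also fails if it takes over 45 s, if anything falls off the work surface, if the arm or the gripper's body presses on something with over 40 N, if the wrist force passes 120 N, or if a joint passes its speed limit or range.

## Robot

A 6-joint arm with a two-finger parallel gripper is mounted at the origin on the work surface. World frame = base frame: x ahead of the robot, y to its left, z up, the work surface at z = 0. Lengths are in mm, angles in rad, forces in N, time in s.
With the tool pointing down it reaches from about 275 to 750 mm from the base axis. Payload 10.2 kg.
Tool frame: the origin (TCP) lies at the very end of the fingers, on their centre line; the grasp point (between the pads) lies 19 mm behind it (ctrl.hold_point_z is the distance from the TCP to the grasp point, in mm); z points along the fingers, y is the direction in which the jaws open and shut (so a half turn about z gives the same grasp; the last joint's range is limited). The gripper opens to 85 mm and grips with 20 to 120 N. Pads are 22 mm wide; open, the fingers measure 114 mm over their backs; the gripper's body (76 mm by 85 mm) begins 54 mm behind the grasp point. The pads swing forward as they close: fully open they stand 13 mm farther back than shut.
Start: joints at [-1.433, 0.313, 1.498, -0, 1.331, -0.223], TCP at [185.325, -491.209, 231.294] pointing down, gripper open.
Joint ranges: [-2.94, 2.94], [-0.97, 2.17], [0.19, 2.56], [-1.23, 4.37], [0.02, 3.11], [-2.88, 2.88]. Speed limits (rad/s): [2.39, 2.39, 3.01, 3.14, 3.14, 3.14].

## Interface

Orientations are given as a unit quaternion [w, x, y, z].
In Python, from rig import readout, cams, workorder, spotter, ctrl gives the robot as it stands.
- The arm moves only by the tool step_arm, never from a script. Its argument "plan" is text: rows parted by semicolons, each of 5 numbers parted by spaces: the shift along the tool's x, y, z in cm, then the turn about the tool's z in degrees, then the opening in per cent of the stroke, from 0 (shut) to 100 (fully open). In form: x y z twist gripper; .... A call has 1 to 10 rows; each row is the pose to reach, as a shift and turn from the pose commanded when the call began, along the tool's axes at that moment; what a row does not reach only later rows make up. A row lasts 1/10 s, in which the tool goes at most 50 mm and 8.59 degrees, less where a joint would pass 70% of its speed; a pose out of reach is approached as far as the arm can. A call with a gripper value outside its range is refused whole. The fingers move at their own pace and stop on an object; "grip_force" is the grip in N (left out, the last holds). Time passes only in rows, so rows that repeat a pose let the fingers close. It gives the time, the measured TCP pose, the force and the opening at its end, in the units of the state.
- readout.sense(): the state, without advancing time (a new reading comes with each control period).
- cams.capture(name): name is "scene" or "side" or "wrist"; returns (picture, depth): 400x640x3 uint8, red, green, blue; 400x640 float32, mm along the optical axis (not along the pixel's ray), 0 where there is no reading.
- cams.camera_info(name): a dict with "vfov" (degrees; the focal length in pixels is half the picture's height over the tangent of half this angle, whatever the lens; pixels are square), "cx", "cy" (the principal point, pixels), "rvec" (rotation vector, rad) and "tvec" (3), from world to camera coordinates, as OpenCV has them. Camera axes: x right, y down, z forward; pixel columns grow to the right and rows downward; lengths in mm; the calibration is good to about 2 mm. A picture is of the moment at which its call begins: read the wrist's pose just before it. camera_info takes no time and is no camera call; for the wrist camera it gives the pose at the moment of the call.
- workorder.finish_job(): hands the job in, once; it reports no verdict.
Trained networks look in the newest picture that a camera, given by its name, has taken for a name from the list of things; names that differ only in an ending like _2 or _b are one class to them, and where a whole thing is asked for, a point or a joint stands for the part that bears it (a point fixed in the world has none). Each returns a list of dicts, best first, with "conf" (0 to 1); they miss things now and then, are a little off and sometimes report something else, mostly with a low value. They report only what shows in the picture. A call takes as long as a camera call. They do not tell look-alikes from the thing itself.
- spotter.regions_of(camera, target): "pixels" (400x640 bool, what is visible of it) and "extent" ([centre column, centre row, width, height] in pixels, round what is visible of it).
The state is a dict: "time_s": time; "joints": joint angles; "dq": joint speeds; "tau": joint torques, N m; "eef_pos": TCP position; "ee_rot": TCP orientation; "force": force on the tool from outside, world axes, zero at the start; "wrist_torque": the same for the moment, N m; "grip_width": opening from 0.0 (shut) to 1.0 (fully open).
Only numpy, scipy, OpenCV 4.12 (cv2) and the standard library are available. Lean on these libraries where they do the work, as an engineer would, in place of code of your own. Each camera call takes 0.05 s, during which the arm holds its last target. There are 200 camera calls.

## Working session

There is one attempt and no reset: what is moved stays moved. The work goes in short steps, Python scripts to look and compute and a tool call to move; the robot and the scene stay as the last step left them, time stands still between calls to the robot, and variables do not carry over. Pictures are saved under pics/ and viewed, about 8 in all and at most 12, crops included, and the job is handed in when it is done.

Besides the shell and the picture viewer there is one more tool, called after "Request:" as a command line: name --argument value ..., lists and objects as JSON in quotes. step_arm: Moves the arm, as the interface text tells. Its arguments: {"type":"object","properties":{"plan":{"type":"string"},"grip_force":{"type":"number"}},"required":["plan"]}

```bash
mkdir -p pics; ls; cat > h.py <<'E'
import numpy as np, cv2
from rig import readout, cams, workorder, spotter, ctrl
def cam(n):
    i=cams.camera_info(n); f=200/np.tan(np.radians(i["vfov"])/2)
    return f,i["cx"],i["cy"],cv2.Rodrigues(np.array(i["rvec"],float))[0],np.array(i["tvec"],float).ravel()
def unproj(C,u,v,d):
    f,cx,cy,R,t=C; u,v,d=map(lambda a:np.asarray(a,float),(u,v,d))
    return (np.stack([(u-cx)/f*d,(v-cy)/f*d,d],-1)-t)@R
def cloud(C,D):
    v,u=np.mgrid[:400,:640]; return unproj(C,u,v,D)
def onplane(C,u,v,z):
    f,cx,cy,R,t=C; u=np.asarray(u,float);v=np.asarray(v,float)
    r=np.stack([(u-cx)/f,(v-cy)/f,np.ones_like(u)],-1)@R; o=-t@R
    return o+r*((z-o[2])/r[...,2])[...,None]
def proj(C,P):
    f,cx,cy,R,t=C; q=np.asarray(P,float)@R.T+t; return np.stack([q[...,0]/q[...,2]*f+cx,q[...,1]/q[...,2]*f+cy],-1)
def save(n,im,s=1): cv2.imwrite("pics/"+n,cv2.resize(im[...,::-1],None,fx=s,fy=s,interpolation=cv2.INTER_CUBIC))
E
python3 - <<'E'
from h import *
ims=[]
print(readout.sense())
for n in("scene","side","wrist"):
    C=cam(n);im,D=cams.capture(n);P=cloud(C,D);ims.append(im)
    save(n+"0.png",im,1.25)
    print(n,cams.camera_info(n))
    for t in("cup_center","mill_base"):
        for r in spotter.regions_of(n,t):
            m=r["pixels"]&(D>0);p=P[m]
            if len(p)<20: continue
            top=p[p[:,2]>np.percentile(p[:,2],97)-4]
            print(n,t,round(r["conf"],2),np.round(r["extent"]),"top",np.round(np.median(top,0)),"rgb",im[r["pixels"]].mean(0).round())
E
```

```text
pics
{'time_s': 0.0, 'joints': array([-1.43340876e+00,  3.13419968e-01,  1.49847193e+00, -1.45767494e-05,
        1.33097568e+00, -2.23386136e-01]), 'dq': array([-0.00091457, -0.00101357,  0.00071796, -0.000985  ,  0.00089198,
        0.00092218]), 'tau': array([-1.46029364e-03, -4.12271082e+01, -2.59743422e+01, -2.29360903e-04,
        4.20529468e-03, -9.18942959e-06]), 'eef_pos': array([ 185.27870755, -490.93565331,  230.73732229]), 'ee_rot': array([-6.37176000e-04,  9.83773850e-01,  1.79411834e-01,  2.03297793e-05]), 'force': array([ 0.16314505, -0.36726647, -0.56256213]), 'wrist_torque': array([-0.01101646, -0.05266603,  0.0610406 ]), 'grip_width': 1.0022748477142727}
scene {'vfov': 47.88656814152107, 'cx': 317.847309519854, 'cy': 198.73548855595442, 'rvec': array([ 1.69817935,  1.78812675, -0.79813944]), 'tvec': array([  40.77728332, -285.05159969, 1844.33403428])}
scene cup_center 0.78 [271. 190.  20.  28.] top [ 430. -176.   82.] rgb [135. 119.  51.]
scene cup_center 0.63 [249. 245.  21.  25.] top [ 697. -202.   83.] rgb [144.  92. 106.]
scene cup_center 0.56 [249. 215.  24.  
[... 244 characters left out ...]
 'cx': 317.4411224498409, 'cy': 194.50833394375618, 'rvec': array([ 0.84101919, -2.45507089,  1.15657656]), 'tvec': array([438.46673541, 268.51349898, 879.50573428])}
side cup_center 0.85 [371. 165.  26.  36.] top [ 550. -229.   79.] rgb [85. 85. 83.]
side mill_base 0.97 [307. 294.  59.  77.] top [385. 252. 112.] rgb [73. 39. 90.]
side mill_base 0.76 [253. 251.  57.  74.] top [560. 234. 112.] rgb [85. 85. 77.]
side mill_base 0.44 [368. 166.  21.  33.] top [ 550. -229.   79.] rgb [81. 82. 80.]
wrist {'vfov': 59.2269664506676, 'cx': 322.85623289167046, 'cy': 199.39710381384617, 'rvec': array([-2.38853891,  1.65277841,  0.23067945]), 'tvec': array([-525.91616674,  -34.8291009 ,  378.19913883])}
```

View pics/scene0.png

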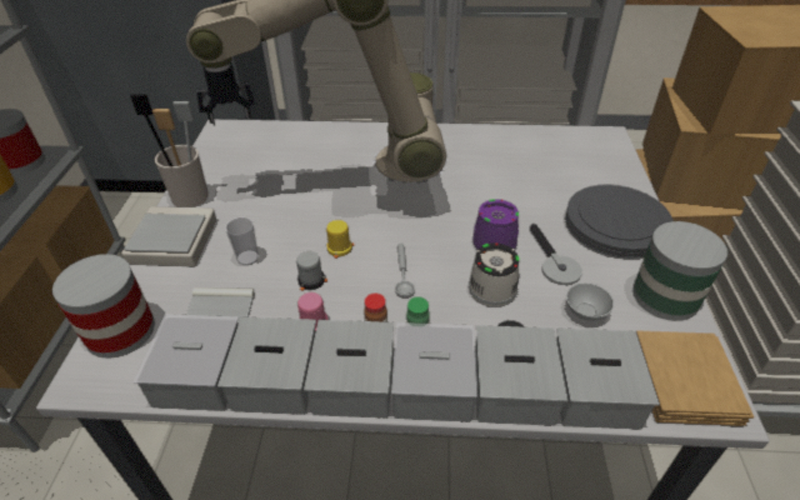

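```bash
python3 - <<'E'
from h import *
a=cv2.imread("pics/scene0.png")
b=cv2.imread("pics/side0.png")
A=cv2.resize(a[190:350,250:410],(400,400),interpolation=2);B=cv2.resize(a[190:350,430:590],(400,400),interpolation=2)
cv2.imwrite("pics/crop1.png",np.hstack([A,B]))
C=cam("wrist");print(C[3].T@-C[4]);print(C[3])
E
```

```text
[ 250.91342281 -467.48862804  373.35215383]
[[ 3.52437376e-01 -9.35835387e-01  1.58385221e-04]
 [-9.00078539e-01 -3.38924933e-01  2.73840307e-01]
 [-2.56215769e-01 -9.66541183e-02 -9.61775161e-01]]
```

View pics/crop1.png

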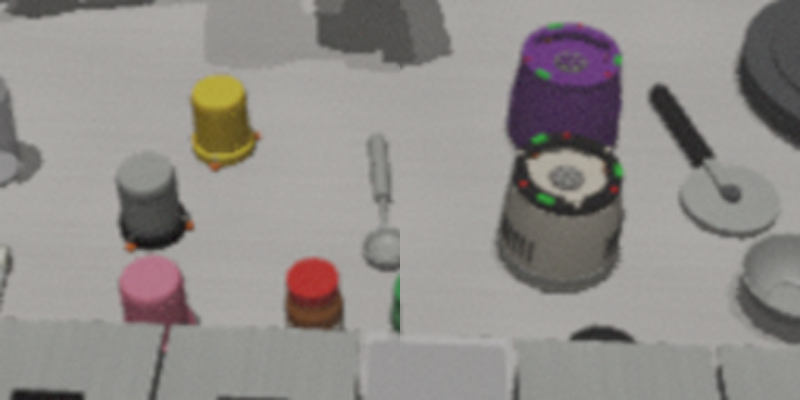

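Three cup-like things, in raw scene pixels: yellow (271,190), pink (249,245) and grey steel with a black collar (249,215). The grey steel one fits. Of the bases, the white one at (393,217) is meant, not the purple one at (395,181). The crop confirms both. I'll move above the steel cup next.

Request:
step_arm --plan "2 -0.5 0 0 100;6 -1.6 0 0 100;10.8 -2.8 0 0 100;15.6 -4.1 0 0 100;20.4 -5.3 0 0 100;25.2 -6.6 0 0 100;30 -7.8 0 0 100;35 -9.1 0 0 100;39.5 -10.3 0 0 100;42.5 -11 0 0 100"

```text
time_s: 1.45
eef_pos: [546.2, -235.8, 231.1]
ee_rot: [-0.0, 0.984, 0.18, 0.0]
force: [-1.2, 0.7, 0.2]
grip_width: 1.001
```

Request:
step_arm --plan "1 -0.3 0 0 100;1.3 -0.4 0 0 100;1.3 -0.4 0 0 100"

```text
time_s: 1.75
eef_pos: [554.4, -230.4, 231.2]
ee_rot: [-0.0, 0.984, 0.179, -0.0]
force: [0.9, -0.3, 0.3]
grip_width: 1.004
```

```bash
cat > cup.py <<'E'
from h import *
s=readout.sense();C=cam("wrist");im,D=cams.capture("wrist");np.savez("w1.npz",im=im,D=D)
P=cloud(C,D);save("w1.png",im,1.25)
print(s["eef_pos"],s["ee_rot"],s["joints"])
for r in spotter.regions_of("wrist","cup_center"):
    m=r["pixels"]&(D>0);p=P[m];rgb=im[m].astype(int)
    top=p[abs(p[:,2]-80)<4]
    if len(top)<30: continue
    c,rad=cv2.minEnclosingCircle(top[:,:2].astype(np.float32))
    print(r["conf"],r["extent"].__repr__(),"top z",np.median(top[:,2]),"c",c,rad,"mean",top.mean(0),"rgb",rgb.mean(0))
hsv=cv2.cvtColor(im,cv2.COLOR_RGB2HSV)
m=(hsv[...,0]>3)&(hsv[...,0]<20)&(hsv[...,1]>130)&(hsv[...,2]>90)
n,l,st,ce=cv2.connectedComponentsWithStats(m.astype(np.uint8))
for i in range(1,n):
    if st[i,4]>6: print("orange",ce[i],st[i],onplane(C,*ce[i],3.5),np.median(P[l==i],0))
E
python3 cup.py
```

```text
[ 554.36477164 -230.44819985  231.24822   ] [-9.01886984e-06  9.83815673e-01  1.79183389e-01 -1.87699324e-04] [-5.88808842e-01  4.81749101e-01  1.25388689e+00 -2.51484034e-04
  1.40623898e+00  6.21716024e-01]
0.95 [321.9, 174.9, 71.6, 79.9] top z 79.49678498372442 c (554.0028076171875, -230.76577758789062) 28.181968688964844 mean [ 555.12040736 -230.58278618   79.39475666] rgb [78.5326656  78.00705668 75.78511268]
0.86 [347.0, 30.2, 82.4, 60.5] top z 79.35414032613883 c (692.1738891601562, -202.06234741210938) 27.769716262817383 mean [ 682.65878658 -205.43137558   79.25617219] rgb [137.15531401  97.93695652 110.25942029]
0.78 [233.4, 266.1, 68.4, 89.9] top z 79.49118073767423 c (429.35906982421875, -176.7539825439453) 27.471569061279297 mean [ 433.57203605 -185.62926586   79.33841661] rgb [95.79506494 79.73584416 13.30337662]
orange [384.89361702  28.46808511] [382  23   6  11  47] [ 701.99610336 -239.64307721    3.5       ] [ 701.40818144 -239.59133294    4.45993804]
orange [320.5         57.54166667] [317  54   9   8  24] [ 655.85636422 -190.90197094    3.5       ] [ 655.74733954 -190.49289853    4.38271685]
orange [350.10526316 144.84210526] [345 140  11  11  57] [ 586.94462994 -249.75362994    3.5       ] [ 587.0216637  -249.65245799    4.51813949]
orange [290.  152.5] [288 151   5   4  14] [ 557.21603538 -193.50540545    3.5       ] [ 557.3521814  -193.58398331    4.49284756]
orange [203.22222222 252.        ] [202 251   4   4   9] [ 414.82999251 -138.11278847    3.5       ] [ 415.53455891 -138.44095731    4.80395503]
orange [258.26315789 278.68421053] [255 276   7   7  19] [ 404.65502891 -207.23904958    3.5       ] [ 405.48743826 -207.37818609    4.42592753]
```

View pics/w1.png

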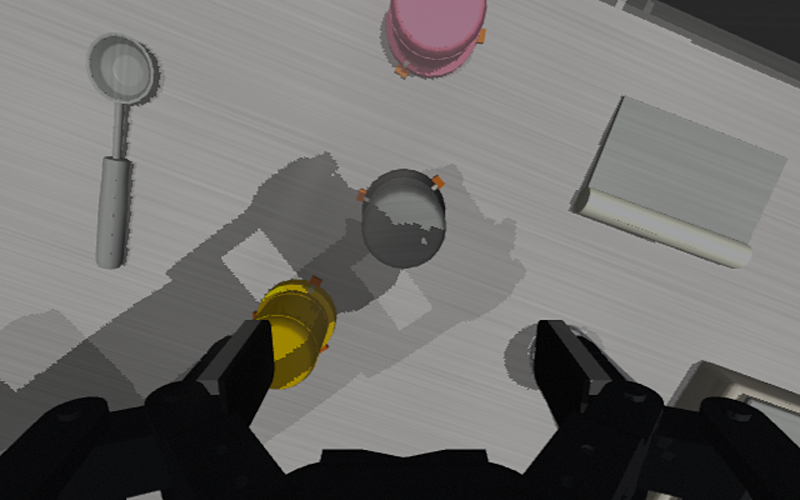

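The wrist view shows the steel cup at (402,218) in the view's pixels, with orange lugs at (438,182) and (361,195). The tool already stands over it. I'll refine the lug angle before gripping.

```bash
cat > lug.py <<'E'
from h import *
z=np.load("w1.npz");im=z["im"].astype(int);D=z["D"];C=cam("wrist");P=cloud(C,D)
c=np.array([554.0,-230.8])
v=P[...,:2]-c;r=np.hypot(v[...,0],v[...,1]);a=np.degrees(np.arctan2(v[...,1],v[...,0]))
m=(r>36)&(r<45)&(abs(P[...,2]-4)<3)&(im[...,0]>1.5*im[...,2])
for lo,hi in((-60,0),(60,120)):
    k=m&(a>lo)&(a<hi);print(k.sum(),a[k].mean(),a[k].min(),a[k].max(),r[k].min(),r[k].max(),v[k].mean(0),P[k][:,2].mean())
w=(im.min(-1)>110)&(r>30)&(r<38)&(P[...,2]>4)&(P[...,2]<20); print("white",w.sum(),np.sort(a[w]).round(1))
t=(abs(P[...,2]-79.5)<2)&(r<40);q=P[t][:,:2];h=cv2.convexHull(q.astype(np.float32))[:,0]
A=np.c_[2*h,np.ones(len(h))];s=np.linalg.lstsq(A,(h**2).sum(1),rcond=None)[0];print("topfit",s[:2],np.sqrt(s[2]+s[:2]@s[:2]))
E
python3 lug.py
```

```text
49 -31.168318827115993 -39.91531516241584 -23.88624016614542 36.0662006701768 40.97496365760051 [ 32.79626778 -19.83760049] 4.667375072936084
35 90.71540313397323 83.45717344920146 98.57776607450258 36.16782282972307 39.98098041097637 [-0.47121337 37.86727611] 4.596487900295805
white 13 [-33.5 -33.4 -33.  -32.5 -32.5 -31.8 -31.6 -30.8 -30.5 -30.2 -29.8 -29.4
  60.6]
topfit [ 553.69066913 -231.64416193] 27.490079001980465
```

Request:
step_arm --plan "0 0 2 0 100;0 0 6 0 100;0 0 10.5 0 100;-0.07 0.05 14.5 0 100;-0.07 0.05 17.5 0 100;-0.07 0.05 19.5 0 100;-0.07 0.05 20.6 0 100;-0.07 0.05 20.6 0 100;-0.07 0.05 20.6 0 85;-0.07 0.05 20.6 0 72" --grip_force 40

```text
time_s: 2.85
eef_pos: [554.9, -231.1, 26.7]
ee_rot: [0.001, 0.984, 0.179, 0.001]
force: [-1.9, 2.7, 2.5]
grip_width: 0.725
```

Request:
step_arm --plan "0 0 0 0 60;0 0 0 0 50;0 0 0 0 40;0 0 0 0 40;0 0 0 0 40;0 0 0 0 40" --grip_force 60

```text
time_s: 3.45
eef_pos: [554.9, -230.9, 27.1]
ee_rot: [0.001, 0.984, 0.179, 0.001]
force: [-1.3, 0.3, 6.8]
grip_width: 0.69
```

Request:
step_arm --plan "0 0 -1.5 0 40;0 0 -5 0 40;0 0 -9.5 0 40;0 0 -14 0 40;0 0 -18.5 0 40;0.3 -2 -21.5 0 40;0.9 -6 -23 0 40;1.5 -10 -23 0 40;2.1 -14 -23 0 40;2.7 -18.5 -23 0 40"

```text
time_s: 4.45
eef_pos: [513.6, -46.7, 256.5]
ee_rot: [0.0, 0.984, 0.179, 0.001]
force: [1.2, 0.2, -3.3]
grip_width: 0.686
```

Request:
step_arm --plan "0.7 -4.5 0 0 40;1.4 -9 0 0 40;2.1 -13.5 0 0 40;2.7 -18 0 0 40;3.2 -21.5 0 0 40;3.5 -23.5 0 0 40;3.6 -24.4 0 0 40;3.7 -24.4 0 0 40;3.7 -24.4 0 0 40"

```text
time_s: 5.35
eef_pos: [463.1, 192.5, 255.6]
ee_rot: [0.0, 0.984, 0.179, 0.0]
force: [-0.0, -1.8, -2.8]
grip_width: 0.687
```

```bash
python3 - <<'E'
from h import *
s=readout.sense();C=cam("wrist");im,D=cams.capture("wrist");np.savez("w2.npz",im=im,D=D)
P=cloud(C,D);save("w2.png",im,1.25);print(s["eef_pos"],s["ee_rot"],s["grip_width"],s["force"])
for r in spotter.regions_of("wrist","mill_base"):
    m=r["pixels"]&(D>0);p=P[m];t=p[abs(p[:,2]-113)<3]
    print(r["conf"],r["extent"],len(t),im[m].mean(0).round())
    if len(t)<50: continue
    h=cv2.convexHull(t[:,:2].astype(np.float32))[:,0]
    A=np.c_[2*h,np.ones(len(h))];q=np.linalg.lstsq(A,(h**2).sum(1),rcond=None)[0];print("rimfit",q[:2],np.sqrt(q[2]+q[:2]@q[:2]),np.median(t[:,2]))
E
```

```text
[463.13678091 192.50988765 255.60465677] [1.92024125e-04 9.83831278e-01 1.79097583e-01 1.88614113e-04] 0.6866401259586901 [-0.04212432 -1.83997133 -2.75249503]
0.9 [236.7, 219.7, 129.4, 128.8] 2453 [76. 51. 88.]
rimfit [390.57854293 248.68343046] 50.62145978064786 112.347424707973
0.73 [324.4, 62.8, 141.4, 121.7] 5172 [140. 144. 137.]
rimfit [565.00392921 229.95004013] 51.298660649351646 112.30919021498072
0.34 [549.6, 4.8, 42.2, 9.5] 0 [57. 65. 54.]
```

View pics/w2.png

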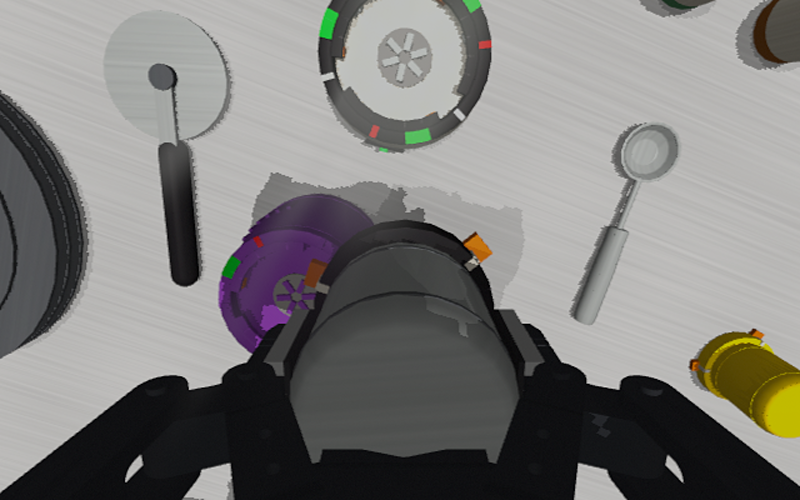

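The view shows the white base at (405,60) with its marks: white at (328,76) and (460,115), green at (418,136), (327,25) and (472,5), and red at (375,131) and (485,44). The cup is held, with lugs at (478,247) and (315,275).

```bash
python3 - <<'E'
from h import *
z=np.load("w2.npz");im=z["im"].astype(int);D=z["D"];C=cam("wrist");P=cloud(C,D)
c=np.array([565.0,230.0])
v=P[...,:2]-c;r=np.hypot(v[...,0],v[...,1]);a=np.degrees(np.arctan2(v[...,1],v[...,0]))
rim=(abs(P[...,2]-112.3)<3)&(r>39)&(r<54)
R,G,B=im[...,0],im[...,1],im[...,2]
for nm,m in(("white",rim&(im.min(-1)>130)&(r>43)),("green",rim&(G>1.6*R)),("red",rim&(R>1.6*G))):
    n,l,st,ce=cv2.connectedComponentsWithStats(m.astype(np.uint8))
    for i in range(1,n):
        if st[i,4]>8: k=l==i;print(nm,st[i,4],(ce[i]*1.25).round(),"ang",a[k].mean().round(1),np.percentile(a[k],[5,95]).round(1),"r",r[k].mean().round(1),r[k].min().round(1),r[k].max().round(1),"mean",v[k].mean(0).round(1))
# lugs of held cup
m=(P[...,2]>190)&(R>1.7*B)&(P[...,2]<250)
n,l,st,ce=cv2.connectedComponentsWithStats(m.astype(np.uint8))
t=np.array([463.1,192.5])
for i in range(1,n):
    if st[i,4]>15:
        k=l==i;p=P[k];print("lug",st[i,4],(ce[i]*1.25).round(),p.mean(0),"z",np.percentile(p[:,2],[5,50,95]));q=p[:,:2]-t;aa=np.degrees(np.arctan2(q[:,1],q[:,0]));rr=np.hypot(*q.T)
        up=p[:,2]>np.median(p[:,2])-1.5
        print("   ang",aa.mean(),aa[up].mean(),np.percentile(aa,[3,97]),"r",np.percentile(rr,[3,50,97]))
E
```

```text
white 55 [327.  76.] ang 124.1 [122.1 126.1] r 47.1 43.2 51.0 mean [-26.4  39. ]
white 48 [459. 114.] ang -112.8 [-114.6 -110.7] r 48.0 44.3 51.6 mean [-18.6 -44.2]
green 94 [472.   4.] ang -34.5 [-37.9 -30.1] r 49.1 45.7 53.3 mean [ 40.4 -27.8]
green 255 [328.  24.] ang 88.3 [79.6 96.9] r 47.6 43.4 51.6 mean [ 1.4 47.3]
green 197 [417. 136.] ang -148.5 [-156.8 -139.9] r 47.2 43.3 51.0 mean [-40.  -24.6]
red 63 [485.  44.] ang -61.4 [-63.7 -59.2] r 49.2 45.3 52.7 mean [ 23.5 -43.2]
red 53 [374. 131.] ang 170.8 [175.1 179.8] r 46.6 43.1 50.2 mean [-46.5   2. ]
lug 283 [477. 247.] [495.84134097 173.05553827 232.53814158] z [230.17532053 232.63469156 233.97753382]
   ang -30.677419246188183 -31.114924734445875 [-38.79777765 -23.8816968 ] r [35.06425702 38.25931183 41.09026553]
lug 259 [314. 272.] [463.55727299 229.17736163 232.60794062] z [229.69434471 232.72868757 233.90910834]
   ang 89.21984943479482 89.9014079361733 [82.55479003 97.8091869 ] r [33.72480841 36.81213381 39.4809222 ]
```

```bash
python3 - <<'E'
from h import *
from scipy.optimize import least_squares
z=np.load("w2.npz");im=z["im"].astype(int);D=z["D"];C=cam("wrist");P=cloud(C,D)
c=np.array([565.0,230.0])
M=[(0,-26.4,39),(-240,-18.6,-44.2),(-35,1.4,47.3),(-275,-40,-24.6),(-188-120,-46.5,2.0)]
# red: white-68 ; -61.4 ~ -113+52 => gap at 6.6 -68 ; relative to 124: -188
M=[(0,-26.4,39),(-240,-18.6,-44.2),(-35,1.4,47.3),(-275,-40,-24.6),(-308,-46.5,2.0),(-188,23.5,-43.2)]
M=np.array(M)
def f(p,fr=False):
    a=np.radians(M[:,0]+p[2]);return (np.c_[p[0]+p[3]*np.cos(a),p[1]+p[3]*np.sin(a)]-M[:,1:]).ravel()
s=least_squares(f,[0,0,124,48]);print(s.x,c+s.x[:2],s.fun.reshape(-1,2).round(2))
# inner lip / outer rim edges in image: fit rim outer by points of dark rim
v=P[...,:2]-c;r=np.hypot(v[...,0],v[...,1])
rim=(abs(P[...,2]-112.3)<2.5)&(r<60)&(r>30)
a=np.arctan2(v[...,1],v[...,0]);b=((a+np.pi)/np.radians(5)).astype(int)
pts=[];
for i in range(72):
    k=rim&(b==i)
    if k.sum()>15: pts.append(P[k][np.argmax(r[k]),:2])
pts=np.array(pts)
s=least_squares(lambda p:np.hypot(*(pts-p[:2]).T)-p[2],[565,230,52],loss="soft_l1",f_scale=.5);print("outer",s.x,np.abs(s.fun).max())
E
```

```text
[  1.50098184  -0.47467924 125.19148948  48.06053382] [566.50098184 229.52532076] [[ 0.2  -0.2 ]
 [-0.06  0.1 ]
 [-0.06  0.29]
 [-0.04 -0.04]
 [-0.   -0.12]
 [-0.04 -0.02]]
outer [566.0926826  229.64162514  51.92571793] 9.921555983244723
```

Request:
step_arm --plan "2 0 0 -6 40;5 0.05 0 -13 40;8 0.1 0 -20 40;10 0.12 0 -27 40;10.9 0.12 1 -33 40;10.93 0.12 3 -35.3 40;10.93 0.12 6 -35.3 40;10.93 0.12 8 -35.3 40;10.93 0.12 9 -35.3 40;10.93 0.12 9 -35.3 40"

```text
time_s: 6.45
eef_pos: [565.4, 230.0, 164.3]
ee_rot: [-0.0, 0.883, 0.469, -0.001]
force: [0.5, 0.4, -2.4]
grip_width: 0.691
```

```bash
cat > chk.py <<'E'
from h import *
import sys
s=readout.sense();C=cam("wrist");im,D=cams.capture("wrist");n=sys.argv[1];save(n+".png",im,1.25);np.savez(n,im=im,D=D)
P=cloud(C,D);im=im.astype(int)
print(s["time_s"],s["eef_pos"].round(1),s["force"].round(1),s["wrist_torque"].round(2),s["joints"].round(2),s["grip_width"])
q=s["ee_rot"];print("yaw",np.degrees(2*np.arctan2(q[2],q[1])))
R,G,B=im[...,0],im[...,1],im[...,2];c=np.array([566.5,229.5])
v=P[...,:2]-c;r=np.hypot(v[...,0],v[...,1]);a=np.degrees(np.arctan2(v[...,1],v[...,0]))
rim=(abs(P[...,2]-112.3)<4)&(r>42)&(r<54)
for nm,m in(("white",rim&(im.min(-1)>110)&(r>44)),("green",rim&(G>1.6*R)),("red",rim&(R>1.6*G)),("lug",(P[...,2]>105)&(r<46)&(P[...,2]<150)&(R>1.7*B)),("tick",(P[...,2]>100)&(r<42)&(r>31)&(P[...,2]<150)&(im.min(-1)>110))):
    n,l,st,ce=cv2.connectedComponentsWithStats(m.astype(np.uint8))
    for i in range(1,n):
        if st[i,4]>12: k=l==i;print(nm,st[i,4],(ce[i]*1.25).round(),"ang",a[k].mean().round(1),np.percentile(a[k],[5,95]).round(1),"r",r[k].mean().round(1),"mean",P[k].mean(0).round(1))
E
python3 chk.py w3
```

```text
6.45 [565.4 230.  164.3] [ 0.5  0.4 -2.4] [0.04 0.   0.01] [ 0.19  0.56  1.31 -0.    1.27  0.79] 0.6906592641681443
yaw 55.919282913874255
white 92 [487. 212.] ang 5.8 [3.6 7.9] r 48.3 mean [614.6 234.4 112.9]
white 60 [303. 241.] ang 124.9 [123.2 126.8] r 49.4 mean [538.3 270.  113. ]
green 383 [342. 192.] ang 90.3 [82.1 98.5] r 48.7 mean [566.3 278.  113. ]
green 362 [507. 269.] ang -29.0 [-37.7 -20.4] r 47.8 mean [608.1 206.4 113. ]
red 116 [401. 172.] ang 57.5 [55.3 59.8] r 48.6 mean [592.6 270.5 112.9]
lug 20 [401. 180.] ang 57.5 [54.8 59.7] r 45.3 mean [590.8 267.7 112.6]
lug 314 [478. 247.] ang 3.1 [-14.5  11.7] r 36.9 mean [603.  231.4 138.4]
lug 262 [314. 272.] ang 126.7 [120.6 134.6] r 38.0 mean [543.8 259.9 141.4]
tick 13 [408. 197.] ang 53.1 [50.1 55.7] r 36.7 mean [588.6 258.9 106.7]
tick 16 [418. 201.] ang 45.4 [43.  47.8] r 34.8 mean [590.9 254.3 101.8]
tick 19 [433. 209.] ang 31.4 [27.  35.3] r 33.3 mean [594.9 246.9 101.1]
tick 16 [465. 221.] ang 5.7 [3.3 8.8] r 37.5 mean [603.8 233.2 100.3]
tick 13 [465. 231.] ang -1.1 [-3.6  0.9] r 35.1 mean [601.6 228.8 100.6]
```

View pics/w3.png

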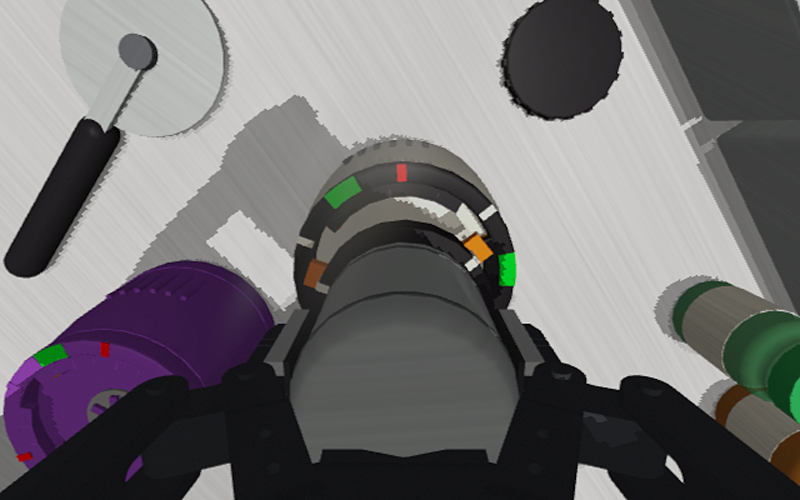

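```bash
python3 - <<'E'
from h import *
from scipy.optimize import least_squares
M=np.array([(0,614.6,234.4),(120,538.3,270.0),(85,566.3,278.0),(-35,608.1,206.4),(52,592.6,270.5)])
f=lambda p:(np.c_[p[0]+48*np.cos(np.radians(M[:,0]+p[2])),p[1]+48*np.sin(np.radians(M[:,0]+p[2]))]-M[:,1:]).ravel()
s=least_squares(f,[566,230,5]);print(s.x,s.fun.reshape(-1,2).round(1))
z=np.load("w3.npz");im=z["im"].astype(int);P=cloud(cam("wrist"),z["D"])
m=(P[...,2]>137)&(P[...,2]<148)&(im[...,0]>1.7*im[...,2])
n,l,st,ce=cv2.connectedComponentsWithStats(m.astype(np.uint8))
L=[P[l==i].mean(0) for i in range(1,n) if st[i,4]>40];print(np.round(L,1))
A,B=[p[:2] for p in L]
if A[0]<B[0]:A,B=B,A
d=A-B;r=np.linalg.norm(d)/3**.5
for rr in(r,38):
    mid=(A+B)/2;e=np.array([d[1],-d[0]])/np.linalg.norm(d);c=mid+e*rr/2
    print(rr,c,mid-e*rr/2,np.degrees(np.arctan2(*(A-c)[::-1])),np.degrees(np.arctan2(*(B-c)[::-1])))
E
```

```text
[566.41349979 230.2812904    5.08771268] [[-0.4  0.1]
 [ 0.5 -0.4]
 [ 0.   0.3]
 [-0.1 -0.1]
 [-0.1  0.1]]
[[603.3 233.  142.7]
 [544.3 260.1 142.7]]
37.49978218303767 [565.95573337 229.52192516] [581.65478218 263.57737304] 5.251009734353937 125.25100973435386
38 [565.85102685 229.29478862] [581.7594887  263.80450959] 5.580849493302781 124.92116997540506
```

Request:
step_arm --plan "0.06 0 0.6 0 40;0.06 0 1.2 0 40;0.06 0 1.8 0 40;0.06 0 2.2 0 40;0.06 0 2.6 0 40;0.06 0 3 0 40;0.06 0 3 0 40"

```text
time_s: 7.2
eef_pos: [565.6, 231.3, 134.7]
ee_rot: [-0.0, 0.883, 0.469, -0.0]
force: [0.8, -0.3, -3.2]
grip_width: 0.689
```

Request:
step_arm --plan "0 0 0.2 0 40;0 0 0.4 0 40;0 0 0.6 0 40;0 0 0.7 0 40;0 0 0.76 0 40;0 0 0.76 0 40"

```text
time_s: 7.8
eef_pos: [565.9, 231.3, 127.7]
ee_rot: [-0.0, 0.883, 0.469, -0.0]
force: [0.0, -0.3, -2.5]
grip_width: 0.688
```

Request:
step_arm --plan "0 0 0.05 0 40;0 0 0.1 0 40;0 0 0.15 0 40;0 0 0.15 0 40"

```text
time_s: 8.2
eef_pos: [565.9, 231.3, 127.1]
ee_rot: [0.0, 0.883, 0.469, 0.0]
force: [-4.6, -0.4, 4.5]
grip_width: 0.689
```

Request:
step_arm --plan "0 0 0 0 40;0 0 0 3 40;0 0 0 7 40;0 0 0 11 40;0 0 0 15 40;0 0 0 19 40;0 0 0 23 40;0 0 0 27 40;0 0 0 30 40;0 0 0 30 40" --grip_force 80

```text
time_s: 9.2
eef_pos: [566.6, 231.3, 127.2]
ee_rot: [0.0, 0.974, 0.225, 0.001]
force: [0.7, -0.7, 6.0]
grip_width: 0.687
```

```bash
python3 chk.py w4
```

```text
9.2 [566.6 231.3 127.2] [ 0.7 -0.7  6. ] [-0.24 -0.1   0.07] [ 0.2   0.59  1.36 -0.    1.19  1.31] 0.6865234543881535
yaw 25.948661178708086
white 141 [451. 197.] ang 5.8 [3.8 7.8] r 48.4 mean [614.7 234.4 112.9]
green 566 [511. 245.] ang -29.0 [-37.7 -20.4] r 48.0 mean [608.3 206.4 112.9]
green 539 [288. 262.] ang 90.0 [81.8 98.5] r 48.6 mean [566.5 277.8 112.9]
green 14 [527. 316.] ang -65.5 [-65.8 -64.9] r 47.3 mean [586.2 186.4 112.4]
red 168 [334. 208.] ang 57.5 [55.2 59.9] r 48.7 mean [592.7 270.6 112.9]
red 143 [528. 310.] ang -62.0 [-64.6 -59.6] r 47.5 mean [588.8 187.6 112.9]
lug 24 [339. 216.] ang 57.5 [55.2 59.9] r 45.4 mean [590.9 267.8 112.8]
lug 17 [475. 246.] ang -19.1 [-24.7 -14.9] r 37.2 mean [601.6 217.4 110.1]
lug 36 [488. 264.] ang -33.3 [-39.8 -26. ] r 37.2 mean [597.5 209.1 109.2]
lug 24 [319. 272.] ang 91.8 [85.1 96.2] r 36.6 mean [565.3 266.  106.7]
lug 44 [521. 310.] ang -61.9 [-64.5 -59.3] r 44.9 mean [587.6 189.9 113. ]
tick 15 [448. 213.] ang 1.5 [-1.   3.3] r 40.7 mean [607.2 230.6 100.3]
tick 18 [425. 218.] ang 13.4 [10.1 16. ] r 36.2 mean [601.7 237.9 100.2]
tick 45 [473. 261.] ang -23.7 [-26.5 -21.5] r 33.1 mean [596.8 216.2 113.4]
```

View pics/w4.png

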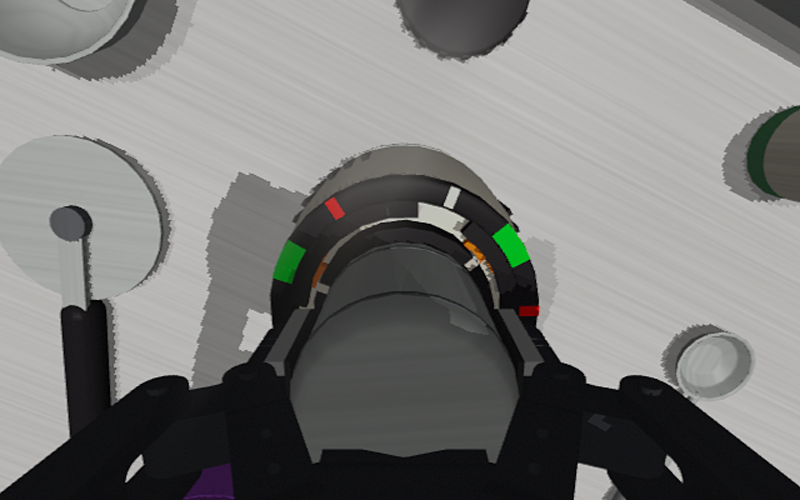

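The ticks read about 30° from the gaps (tick at -24°, gap at +5.5°), and the cup hasn't slipped in the grip. I'll turn 5° more to reach the middle of green.

Request:
step_arm --plan "0 0 0 2 40;0 0 0 4 40;0 0 0 5 40;0 0 0 5 40;0 0 0 5 40;0 0 0 5 40;0 0 0 5 40;0 0 0 5 40"

```text
time_s: 10.05
eef_pos: [566.7, 231.2, 127.2]
ee_rot: [0.0, 0.983, 0.183, 0.001]
force: [2.1, -1.9, 5.0]
grip_width: 0.685
```

```bash
python3 chk.py w5; python3 - <<'E'
from h import *
im,_=cams.capture("side");s=cv2.resize(im[190:320,200:360],(738,600),interpolation=cv2.INTER_CUBIC)
w=cv2.imread("pics/w5.png")[120:360,240:560,::-1]
save("f.png",np.hstack([cv2.resize(w,(480,360)),cv2.resize(s,(320,360))]))
E
```

```text
10.05 [566.7 231.2 127.2] [ 2.1 -1.9  5. ] [-0.32 -0.14  0.01] [ 0.2   0.59  1.36 -0.    1.19  1.4 ] 0.6846419741782163
yaw 21.06066396398741
white 141 [441. 193.] ang 5.8 [3.8 7.8] r 48.4 mean [614.6 234.4 112.9]
green 574 [505. 237.] ang -28.9 [-37.7 -20.5] r 48.0 mean [608.3 206.4 112.9]
green 530 [285. 271.] ang 90.1 [81.8 98.5] r 48.5 mean [566.4 277.8 112.9]
red 172 [325. 214.] ang 57.5 [55.2 60. ] r 48.7 mean [592.6 270.5 112.8]
red 147 [528. 300.] ang -62.1 [-64.8 -59.7] r 47.5 mean [588.7 187.6 112.8]
lug 28 [331. 221.] ang 57.5 [54.9 60.3] r 45.4 mean [590.9 267.8 112.9]
lug 36 [476. 249.] ang -26.4 [-34.1 -19.8] r 36.9 mean [599.5 213.2 108.7]
lug 13 [321. 261.] ang 79.5 [74.9 83.7] r 37.9 mean [573.4 266.7 107.6]
lug 26 [489. 266.] ang -39.5 [-43.9 -34.6] r 37.2 mean [595.2 205.9 109.1]
lug 42 [521. 301.] ang -62.3 [-64.8 -59.7] r 44.8 mean [587.3 189.8 112.9]
tick 14 [475. 259.] ang -28.8 [-32.3 -27. ] r 34.2 mean [596.5 213.  112.4]
```

View pics/f.png

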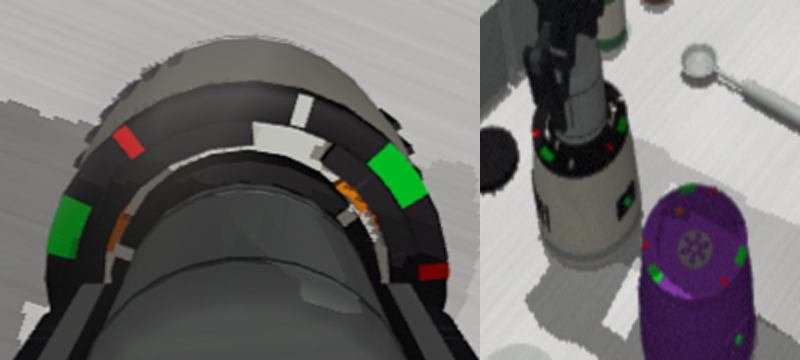

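The tick at -28.8° stands at the middle of the green band at -28.9°. The lamp on the base's front shows green, and all is steady under grip. Handing in.

```bash
python3 -c "
from rig import workorder
print(workorder.finish_job())"
```

```text
the job is handed in; nothing more can be done
None
```

The mill job is done and handed in at about 10 s. I took the steel cup, set it fully home in the white base's socket and turned it about 35° clockwise. The arm is still gripping it at green with 80 N.

**Last checks:**
- **Turn:** the collar tick stood at -28.8°, against the green band's middle at -28.9°. It never turned past green, so it stayed clear of the ridge and the lock.
- **Seating:** the underside measured about 100.5 mm above the counter, and the socket floor is at 100 mm. The cup reached it with only about 7 N of downward push.
- **Running:** the lamp looked green in the side picture. I had no earlier close view of it to compare, and I did not read the switch ring itself.
- **Grip and forces:** the cup did not slip in the grip, and the wrist readings I took stayed under 10 N.
- **Other things:** I saw no contact with anything else on the counter. I did not measure the bystanders again at the end.

No check failed. The measured centres of cup and socket differed by under 1 mm, and I corrected most of that before lowering the cup.

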